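Open the vent window by the sink with the hook pole

ROBOT

A 6-joint arm with a two-finger parallel gripper is mounted at the origin on the work surface. World frame = base frame: x ahead of the robot, y to its left, z up, the work surface at z = 0. Lengths are in m, angles in rad, forces in N, time in s.
With the tool pointing down it reaches from about 0.35 to 0.775 m from the base axis. Payload 7.3 kg.
Tool frame: the origin (TCP) lies midway between the tips of the shut fingers; the grasp point (between the pads) lies 19 mm behind it; z points along the fingers, y is the direction in which the jaws open and shut (so a half turn about z gives the same grasp; the last joint's range is limited). The gripper opens to 92 mm and grips with 3 to 60 N. Pads are 19 mm wide; open, the fingers measure 130 mm over their backs; the gripper's body (75 mm by 190 mm) begins 47 mm behind the grasp point.
Start: joints at [-0.146, 0.342, 1.524, -0, 1.275, -0.146], TCP at [0.525, 0, 0.227] pointing down, gripper open.
Joint ranges: [-2.53, 2.53], [-0.77, 2.02], [0.04, 2.7], [-1, 4.14], [0.28, 2.66], [-3.11, 3.11]. Speed limits (rad/s): [2.57, 2.57, 3.14, 3.14, 3.14, 3.14].

INTERFACE

Orientations are given as [roll, pitch, yaw] about the fixed x, y, z axes, in that order (R = Rz(yaw) Ry(pitch) Rx(roll)).
In Python, from cell import robot gives the robot as it stands.
- The arm moves only by the shell command python3 -m crank 'ROWS' [FORCE]. ROWS is a JSON object of lists of equal length, an entry for each row: "claw": the opening, from 0 (shut) to 1 (fully open); "delta_pos": the shift along the tool's x, y, z in units of 25 mm (1.0 is 25 mm), a list of three; "roll": the turn about the tool's z in units of 6 degrees (1.0 is 6 degrees). In form: {"claw": [claw, ...], "delta_pos": [[dx, dy, dz], ...], "roll": [roll, ...]}. A call has exactly 8 rows; each row is the pose to reach, as a shift and turn from the pose commanded when the call began, along the tool's axes at that moment; what a row does not reach only later rows make up. A row lasts 1/12 s, in which the tool goes at most 41.7 mm and 7.16 degrees, less where a joint would pass 70% of its speed; a pose out of reach is approached as far as the arm can. A call with a gripper value outside its range is refused whole. The fingers move at their own pace and stop on an object; FORCE is the grip in N (left out, the last holds). Time passes only in rows, so rows that repeat a pose let the fingers close, or fill a call up. It gives the time, the measured TCP pose, the force and the opening at its end, in the units of the state.
- robot.observe(): the state, without advancing time (a new reading comes with each control period).
- robot.read_camera(name): name is "scene" or "side" or "wrist"; returns a dict with "color" (420x560x3 uint8, blue, green, red), "fx", "fy", "cx", "cy" (pixels), "rvec" (rotation vector, rad) and "tvec" (3), from world to camera coordinates, as OpenCV has them; the wrist camera has in their place "hand_eye" (4x4, takes a point from camera to tool coordinates, whose origin is the TCP and whose axes are the flange's). Camera axes: x right, y down, z forward; pixel columns grow to the right and rows downward; lengths in m; the calibration is good to about 2 mm. A picture is of the moment at which its call begins: read the wrist's pose just before it. There is no depth.
- robot.hand_in(): hands the job in, once; it reports no verdict.
The state is a dict: "time": time; "qpos": joint angles; "qvel": joint speeds; "joint_efforts": joint torques, N m; "tool_pos": TCP position; "tool_rot": TCP orientation; "contact_force": force on the tool from outside, world axes, zero at the start; "torque": the same for the moment, N m; "opening": finger opening in m.
Only numpy, scipy, OpenCV 4.12 (cv2) and the standard library are available. Lean on these libraries where they do the work, as an engineer would, in place of code of your own. Each camera call takes 0.05 s, during which the arm holds its last target.

TASK

Take the short hook pole out of its tray, put its hook through the ring at the top of the vent window's sash and use it to ease the sash gently down, all the way open to its stop. Then unhook the pole and lay it back flat in its tray, leaving the sash open. Touch the window only with the pole, never with the robot itself, and leave the toiletries beside it as they are.

Things in the scene. Friction and masses are not known exactly. Their poses are not given: they have to be found in the camera images.
- window: Fixed piece of plastered wall, 420 mm wide, 350 high, 100 thick, holding a bottom-hung vent window. Origin: bottom middle of its inner (room) face, on the shelf surface; z up, +x into the wall, away from the room (the sash comes down on the -x side), y along the wall. The wall's face is at x = 0; a sill, 58 to 70 mm up, sticks out 12 mm.
- hinge (a point): Middle of the sash's hinge line, 85 mm above the shelf, 16 mm behind the wall's face. The sash turns about this point's y axis. It is a glazed aluminium frame 280 mm wide, 215 high, 22 thick; its top edge comes down into the room as it opens. Axes as window's when shut; they turn with the sash.
- ring (a point): Centre of the steel ring fixed on the room side of the sash's top rail: hole 40 mm across, 7 mm round bar. On the sash's axes it lies 195 mm along z and 41.5 mm along -x from hinge; 280 mm above the shelf when shut. The ring stands square to the wall: its hole runs along y, parallel to the hinge line. Between ring and sash is only a 4 mm plate.
- sash (a joint): Opening angle of the sash, rad: 0 shut (upright), 0.80 at its stop (fully open, top edge down in the room). It starts shut or slightly ajar (up to 0.12). Friction stays hold it wherever it is left; moving it takes about 1 to 4 N at the ring.
- pole_handle (a point): Centre of the hook pole's wooden handle (140 long, 24 wide, 26 mm high, flat sides): grasp here. Loose, 0.13 kg, 204 mm long. x runs along the pole to the hook, z up as it lies. A ferrule (19 mm across, to 82 mm) and 7 mm steel rod run on at the same height to 130 mm along x; there the rod bends square towards +y as the hook's leg.
- hook (a point): Middle of the hook's leg: 130 mm along x and 18 mm along y from pole_handle, same height, pole's axes. The leg is 7 mm round bar along y, 31 mm long, then a small lip bent back to the handle, ending 40 mm along y, 123 mm along x. The hook is in the ring when this point is at the ring's centre, leg along the hole.
- tray: Fixed shallow aluminium tray in which the pole lies, 260 x 120 mm outside (long side along its x), 14 mm high, walls and floor 4 mm thick. Origin: middle of its underside, on the shelf surface, z up. At the start the pole lies flat on its floor, roughly along the tray's x, handle centre 13 mm above the floor.
- caddy: Bystander: loose two-tier white plastic caddy, 140 x 240 mm, 170 mm high, holding the toiletries. Origin: middle of its underside.
- soap_box: Bystander: yellow soap bar box, 67 x 98 x 34 mm, loose in the caddy's upper tier. Origin: middle of its underside.
- deodorant: Bystander: orange deodorant stick with screw cap and twist-up base, 45 mm across, 108 mm tall, standing loose on the shelf. Origin: middle of its underside.
- cup: Bystander: pale plastic rinsing cup, 72 mm across, 90 mm tall, standing loose on the shelf. Origin: middle of its underside.
Mind the look-alikes: they are no part of the job. Of the things that look like the part that bears pole_handle, the smallest one is meant.

How it is judged:
By the outcome, as a careful person would: the job done as asked, in the order asked, and still so for the second after the job is handed in, with the robot touching nothing.
It also fails if it takes over 67 s, if anything falls off the work surface, if the arm or the gripper's body presses on something with over 40 N, if the wrist force passes 120 N, or if a joint passes its speed limit or range.

## Working session

There is one attempt and no reset: what is moved stays moved. The work goes in short steps, Python scripts to look and compute and a shell command to move; the robot and the scene stay as the last step left them, time stands still between calls to the robot, and variables do not carry over. Pictures are saved under pics/ and viewed, and the job is handed in when it is done.

```bash
ls -la; mkdir -p pics; python3 - <<'E'
from cell import robot
import cv2
s=robot.observe()
print(s)
for n in ["scene","side","wrist"]:
    d=robot.read_camera(n)
    cv2.imwrite(f"pics/{n}0.png",d["color"])
    print(n,{k:v for k,v in d.items() if k!="color"})
E
```

```text
total 12
drwxr-xr-x  3 agent agent 4096 Dec  7 15:50 .
drwxr-xr-x 23 root  root  4096 Dec  7 15:50 ..
drwxr-xr-x  2 agent agent 4096 Dec  7 15:50 pics
{'time': 0.0, 'qpos': array([-1.46009022e-01,  3.42744578e-01,  1.52503365e+00, -1.64255051e-05,
        1.27539694e+00, -1.46042623e-01]), 'qvel': array([ 0.00026186, -0.00065621, -0.00030554,  0.00050121,  0.00118089,
       -0.00126557]), 'joint_efforts': array([ 7.61924657e-04, -4.31245601e+01, -2.44219762e+01,  7.17750052e-02,
        5.59406646e-02, -1.04314388e-04]), 'tool_pos': array([5.24584518e-01, 7.35691372e-05, 2.26027818e-01]), 'tool_rot': array([-3.14002470e+00, -2.14754695e-04,  1.57083455e+00]), 'contact_force': array([-0.78977253, -0.47424754,  0.74500033]), 'torque': array([-0.03966644, -0.00489889, -0.05773158]), 'opening': 0.09210775218695684}
scene {'fx': 530.6554586529173, 'fy': 530.6554586529173, 'cx': 272.528633215904, 'cy': 212.9345357057588, 'rvec': array([ 2.37154398,  0.60521088, -0.2050729 ]), 'tvec': array([-0.39109029, -0.09830581,  1.94783271])}
side {'fx': 404.1839563302083, 'fy': 404.1839563302083, 'cx': 278.5854651683957, 'cy': 212.84795278852746, 'rvec': array([ 0.68143803, -2.66882393,  1.09027952]), 'tvec': array([0.38572477, 0.30273989, 1.12982177])}
wrist {'fx': 362.8129787629998, 'fy': 362.8129787629998, 'cx': 278.8594623935193, 'cy': 207.4634972303828, 'hand_eye': array([[-9.81292661e-04, -9.51548734e-01, -3.07496412e-01,
         8.45544106e-02],
       [ 9.99999433e-01, -1.06104259e-03,  9.21689713e-05,
         1.22461730e-03],
       [-4.13970057e-04, -3.07496147e-01,  9.51549236e-01,
        -1.58871400e-01],
       [ 0.00000000e+00,  0.00000000e+00,  0.00000000e+00,
         1.00000000e+00]])}
```

View pics/scene0.png

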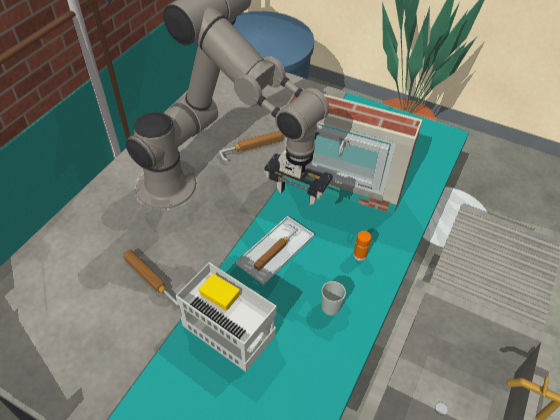

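View pics/side0.png

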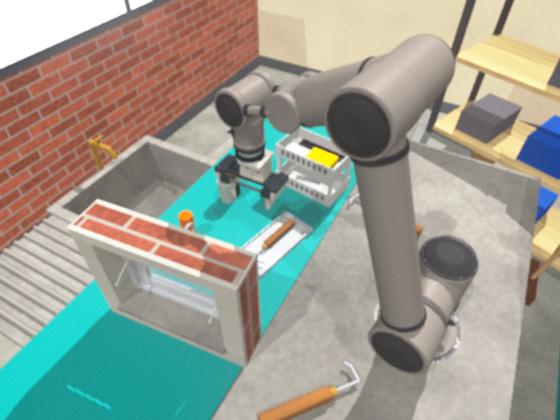

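View pics/wrist0.png

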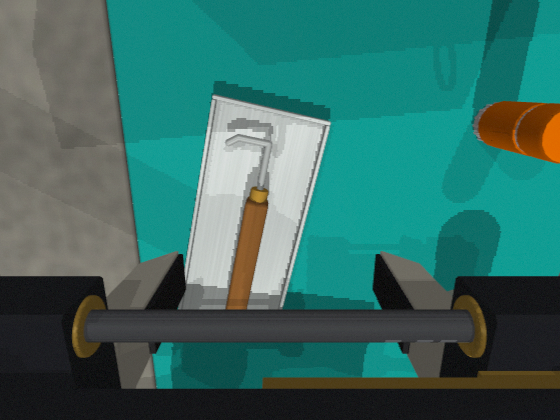

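```bash
cat > h.py <<'E'
import numpy as np, cv2
from scipy.spatial.transform import Rotation as Ro
from cell import robot
def cam(n):
    s=robot.observe(); d=robot.read_camera(n)
    K=np.array([[d["fx"],0,d["cx"]],[0,d["fy"],d["cy"]],[0,0,1]])
    if n=="wrist":
        T=np.eye(4);T[:3,:3]=Ro.from_euler('xyz',s["tool_rot"]).as_matrix();T[:3,3]=s["tool_pos"]
        W=np.linalg.inv(T@d["hand_eye"])
        R,t=W[:3,:3],W[:3,3]
    else: R=cv2.Rodrigues(d["rvec"])[0];t=d["tvec"]
    return d["color"],K,R,t,s
def proj(P,K,R,t):
    return cv2.projectPoints(np.atleast_2d(np.array(P,float)),cv2.Rodrigues(R)[0],t,K,None)[0].reshape(-1,2)
def back(uv,z,K,R,t):
    c=-R.T@t; r=R.T@np.linalg.inv(K)@np.array([uv[0],uv[1],1.]); return c+r*(z-c[2])/r[2]
def tri(obs):
    A=[];b=[]
    for uv,K,R,t in obs:
        c=-R.T@t;r=R.T@np.linalg.inv(K)@np.array([uv[0],uv[1],1.]);r/=np.linalg.norm(r)
        M=np.eye(3)-np.outer(r,r);A.append(M);b.append(M@c)
    return np.linalg.lstsq(np.vstack(A),np.hstack(b),rcond=None)[0]
E
python3 - <<'E'
import cv2
a=cv2.imread("pics/scene0.png")[80:220,290:480]; cv2.imwrite("pics/scene0c.png",cv2.resize(a,None,fx=4,fy=4,interpolation=cv2.INTER_CUBIC))
a=cv2.imread("pics/side0.png")[190:370,60:270]; cv2.imwrite("pics/side0c.png",cv2.resize(a,None,fx=3.3,fy=3.3,interpolation=cv2.INTER_CUBIC))
E
```

```text
(no output)
```

View pics/scene0c.png

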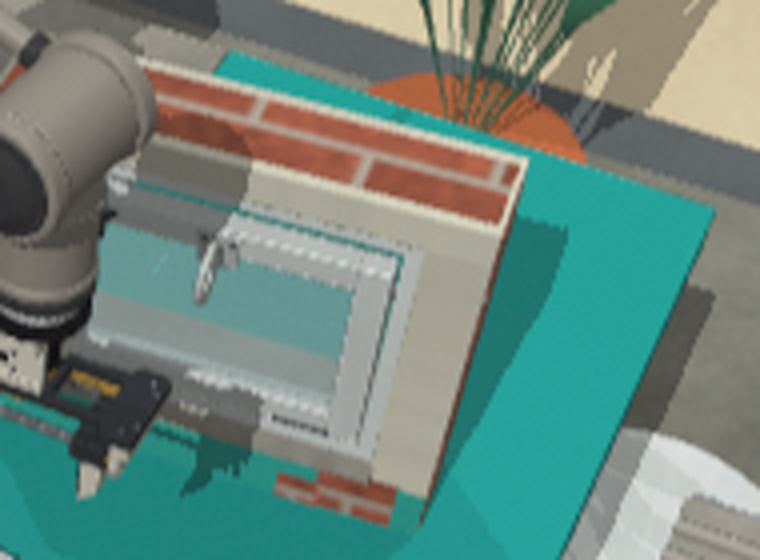

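View pics/side0c.png

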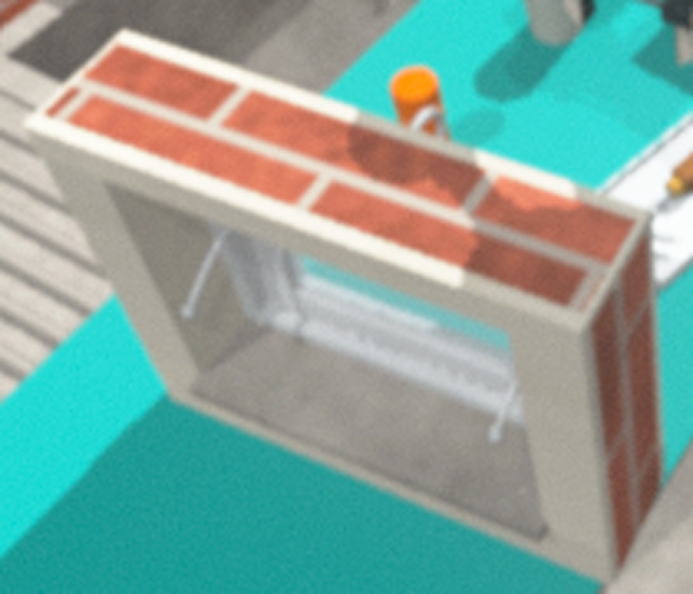

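```bash
cat > fit.py <<'E'
from h import *
from scipy.optimize import least_squares
C={n:cam(n)[1:4] for n in ["scene","side"]}
W=.21;H=.35;D=.10
obs=[("scene",(0,-W,H),(414.5,137)),("scene",(D,-W,H),(421.2,119.5)),("scene",(0,-W,0),(395.5,210.5)),
("side",(0,-W,H),(97,199.7)),("side",(0,W,H),(257,253.6)),("side",(D,-W,H),(69.1,226.4)),("side",(D,W,H),(236.7,288.5)),("side",(D,W,0),(243.3,368.8))]
def w(p,P):
    c,s=np.cos(p[2]),np.sin(p[2]);P=np.array(P,float)
    return np.array([p[0]+c*P[0]-s*P[1],p[1]+s*P[0]+c*P[1],P[2]])
f=lambda p:np.hstack([proj(w(p,P),*C[n])[0]-uv for n,P,uv in obs])
r=least_squares(f,[.5,.35,1.57],loss='soft_l1')
print(r.x,f(r.x).reshape(-1,2).round(1))
for th in [0,.06,.12]:
    x=.016-.0415*np.cos(th)-.195*np.sin(th);z=.085+.195*np.cos(th)-.0415*np.sin(th)
    P=w(r.x,(x,0,z));print(th,P,proj(P,*C["scene"]))
E
python3 fit.py; python3 - <<'E'
import cv2
a=cv2.imread("pics/scene0.png")[125:165,315:365]; cv2.imwrite("pics/ring0.png",cv2.resize(a,None,fx=14,fy=14,interpolation=cv2.INTER_CUBIC))
E
```

```text
[0.56890103 0.26288988 1.66903896] [[ 0.5  1.3]
 [ 0.9 -0.7]
 [-2.   2.4]
 [ 0.3 -0.8]
 [ 0.8 -0. ]
 [-2.4  1.2]
 [-0.6  2.3]
 [ 2.1 -1.2]]
0 [0.57140219 0.23751284 0.28      ] [[343.73159891 142.09665905]]
0.06 [0.57254177 0.22595055 0.2771606 ] [[342.51760777 145.01424963]]
0.12 [0.57366259 0.21457852 0.27362963] [[341.29095838 148.07175228]]
```

View pics/ring0.png

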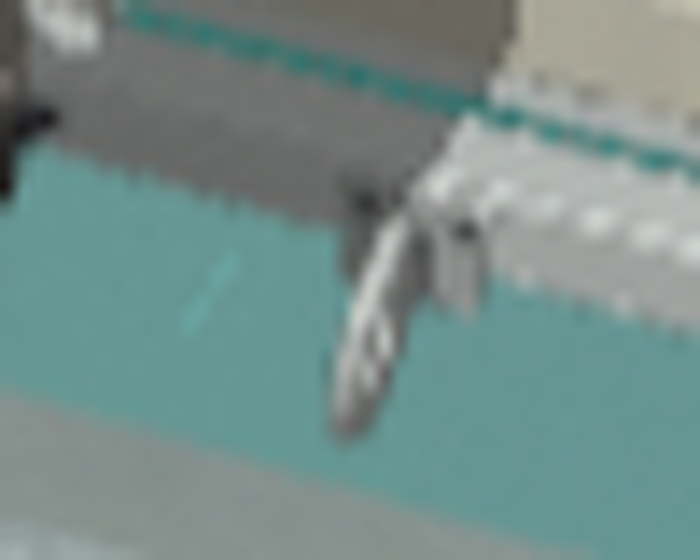

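```bash
python3 - <<'E'
from h import *
im,K,R,t,s=cam("wrist")
cv2.imwrite("pics/wrist1.png",cv2.resize(im[80:320,170:350],None,fx=3.3,fy=2.5*1.0))
for n,uv,z in [("lip",(228,142),.017),("bend",(268,144),.017),("ferrule front",(262,188),.017),("hL",(245,205),.030),("hR",(267,205),.030),("hL2",(227,305),.03),("hR2",(248,305),.03),("trayTL",(214,97),.014),("trayTR",(329,123),.014),("trayL",(185,290),.014),("trayR",(285,303),.014)]:
    print(n,back(uv,z,K,R,t).round(4))
E
cat >> fit.py <<'E'
for n,uv,z in [("deo",(361,257),0),("cup",(333,310),0),("caddy",(244,366),0),("caddyTop",(275,305),.17)]:
    print(n,back(uv,z,*C["scene"]).round(3))
E
python3 fit.py
```

```text
lip [0.4748 0.035  0.017 ]
bend [0.5151 0.0329 0.017 ]
ferrule front [ 0.5083 -0.013   0.017 ]
hL [ 0.4912 -0.0275  0.03  ]
hR [ 0.5138 -0.0276  0.03  ]
hL2 [ 0.4674 -0.1457  0.03  ]
hR2 [ 0.4911 -0.1457  0.03  ]
trayTL [0.4626 0.0783 0.014 ]
trayTR [0.5762 0.0533 0.014 ]
trayL [ 0.4169 -0.136   0.014 ]
trayR [ 0.5331 -0.1534  0.014 ]
[0.56890103 0.26288988 1.66903896] [[ 0.5  1.3]
 [ 0.9 -0.7]
 [-2.   2.4]
 [ 0.3 -0.8]
 [ 0.8 -0. ]
 [-2.4  1.2]
 [-0.6  2.3]
 [ 2.1 -1.2]]
0 [0.57140219 0.23751284 0.28      ] [[343.73159891 142.09665905]]
0.06 [0.57254177 0.22595055 0.2771606 ] [[342.51760777 145.01424963]]
0.12 [0.57366259 0.21457852 0.27362963] [[341.29095838 148.07175228]]
deo [0.75 0.05 0.  ]
cup [ 0.75  -0.177  0.   ]
caddy [ 0.603 -0.463  0.   ]
caddyTop [ 0.631 -0.337  0.17 ]
```

View pics/wrist1.png

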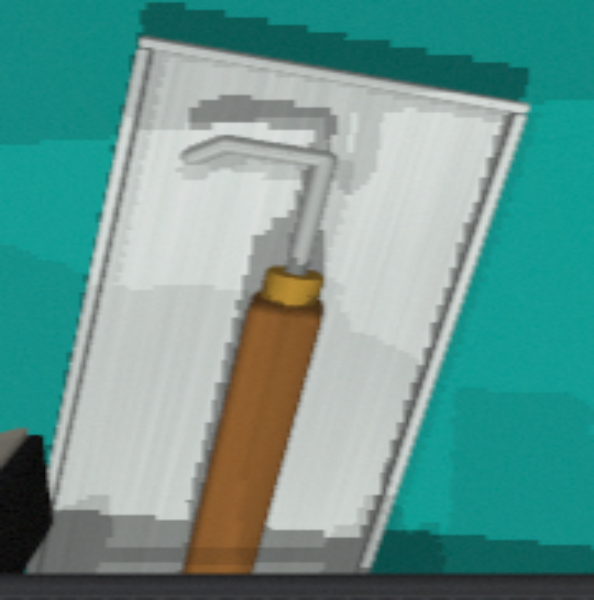

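```bash
python3 -m crank '{"claw":[0.6,0.6,0.6,0.6,0.6,0.6,0.6,0.6],"delta_pos":[[-0.6,-0.3,1],[-1.4,-0.6,2],[-2.2,-0.9,3.2],[-3.1,-1.29,4.4],[-3.1,-1.29,5.6],[-3.1,-1.29,6.6],[-3.1,-1.29,6.6],[-3.1,-1.29,6.6]],"roll":[0.6,1.2,1.88,1.88,1.88,1.88,1.88,1.88]}' 30
python3 - <<'E'
from h import *
im,K,R,t,s=cam("wrist"); cv2.imwrite("pics/wrist2.png",im); print(s["tool_pos"],s["tool_rot"],s["opening"])
print(proj(s["tool_pos"],K,R,t))
im=cam("side")[0]; cv2.imwrite("pics/side2.png",im)
E
```

```text
time: 1.07
tool_pos: [0.4923, -0.0774, 0.0613]
tool_rot: [-3.139, -0.0, 1.374]
contact_force: [1.0, -0.1, 0.0]
opening: 0.0551
[ 0.49225016 -0.07735709  0.06128093] [-3.13916135e+00 -3.07306094e-04  1.37378719e+00] 0.055089442689461664
[[276.7519569  272.62919058]]
```

View pics/wrist2.png

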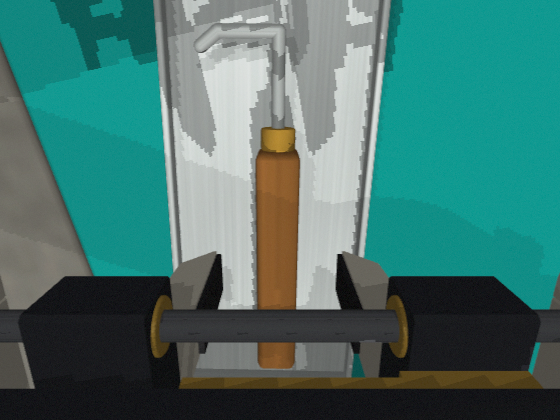

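```bash
python3 -m crank '{"claw":[0.6,0.6,0.6,0.6,0,0,0,0],"delta_pos":[[0,0,0.7],[0,0,1.4],[0,0,2.05],[0,0,2.05],[0,0,2.05],[0,0,2.05],[0,0,2.05],[0,0,2.05]],"roll":[0,0,0,0,0,0,0,0]}' 55
python3 - <<'E'
from h import *
im,K,R,t,s=cam("wrist"); cv2.imwrite("pics/wrist3.png",im); print(s["tool_pos"],s["tool_rot"],s["opening"],s["contact_force"])
im=cam("side")[0]; cv2.imwrite("pics/side3.png",im)
E
```

```text
time: 1.83
tool_pos: [0.4936, -0.0777, 0.0117]
tool_rot: [3.139, 0.0, 1.374]
contact_force: [0.7, 0.2, -1.2]
opening: 0.033
[ 0.49363334 -0.07767041  0.0117417 ] [3.13912175e+00 2.60033115e-04 1.37407689e+00] 0.03297955150517817 [ 0.72422764  0.24264    -1.18540391]
```

View pics/wrist3.png

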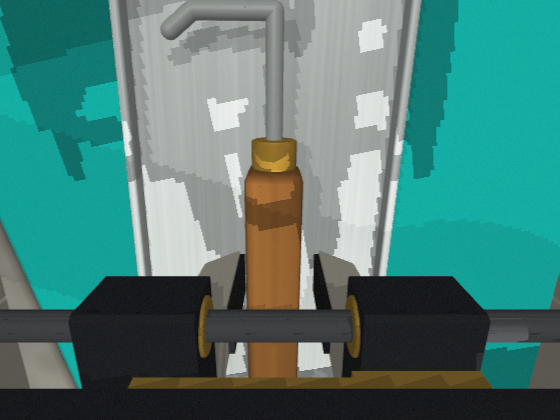

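```bash
python3 -m crank '{"claw":[0,0,0,0,0,0,0,0],"delta_pos":[[0,0,0.1],[0,0,0.1],[0,0,0.1],[0,0,0.1],[0,0,0.1],[0,0,0.1],[0,0,0.1],[0,0,0.1]],"roll":[0,0,0,0,0,0,0,0]}' 55
```

```text
time: 2.6
tool_pos: [0.4931, -0.0775, 0.0111]
tool_rot: [3.14, 0.0, 1.374]
contact_force: [-8.3, 3.6, 31.0]
opening: 0.0234
```

```bash
python3 -m crank '{"claw":[0,0,0,0,0,0,0,0],"delta_pos":[[0,0,-0.1],[0,0,-0.4],[0,0,-1],[0,0,-1.8],[0,0,-2.8],[0,0,-4],[0,0,-5],[0,0,-5]],"roll":[0,0,0,0,0,0,0,0]}' 60
python3 - <<'E'
from h import *
im,K,R,t,s=cam("wrist"); cv2.imwrite("pics/wrist4.png",im); print(s["tool_pos"],s["tool_rot"],s["opening"],s["contact_force"])
np.savez("w4.npz",K=K,R=R,t=t,p=s["tool_pos"],r=s["tool_rot"])
im=cam("scene")[0]; cv2.imwrite("pics/scene4.png",im[80:300,220:480])
E
```

```text
time: 3.27
tool_pos: [0.4954, -0.0782, 0.1379]
tool_rot: [3.133, 0.001, 1.374]
contact_force: [1.2, -0.9, -1.2]
opening: 0.0238
[ 0.49544491 -0.0782418   0.13792477] [3.13269792e+00 9.58567118e-04 1.37404926e+00] 0.02378733775628601 [ 1.18100605 -0.86329343 -1.24016587]
```

View pics/wrist4.png

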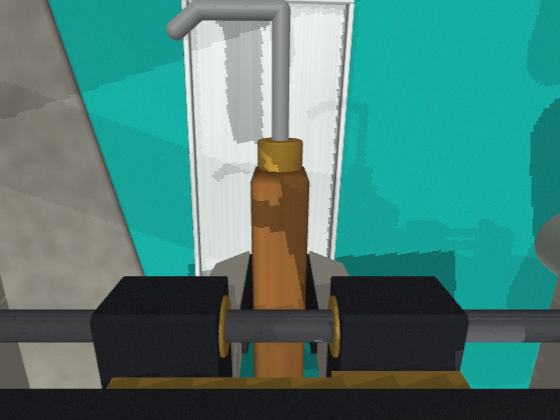

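View pics/scene4.png

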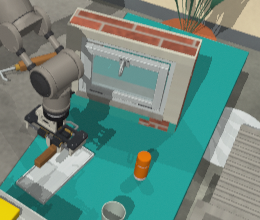

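```bash
python3 - <<'E'
from h import *
d=np.load("w4.npz");K,R,t=d["K"],d["R"],d["t"]
T=Ro.from_euler('xyz',d["r"]).as_matrix()
for n,uv in [("bend",(281,12)),("legend",(192,10)),("lip",(175,32)),("rod",(280,138)),("handleFront",(280,172))]:
    P=back(uv,d["p"][2]+.006,K,R,t); print(n,P.round(4),(T.T@(P-d["p"])).round(4))
im=cam("scene")[0]
cv2.imwrite("pics/scene5.png",cv2.resize(im[80:220,285:435],None,fx=5.2,fy=4.25*1.0,interpolation=cv2.INTER_CUBIC))
im=cam("side")[0]
cv2.imwrite("pics/side5.png",cv2.resize(im[190:375,60:270],None,fx=3.2,fy=3.2,interpolation=cv2.INTER_CUBIC))
E
```

```text
bend [0.5194 0.0321 0.1439] [ 0.1128  0.002  -0.0061]
legend [0.4867 0.0392 0.1439] [ 0.1135 -0.0315 -0.0064]
lip [0.4783 0.0332 0.1439] [ 0.106  -0.0385 -0.0064]
rod [ 0.5098 -0.014   0.1439] [ 0.0658  0.0016 -0.006 ]
handleFront [ 0.507  -0.0281  0.1439] [ 0.0514  0.0016 -0.006 ]
```

View pics/scene5.png

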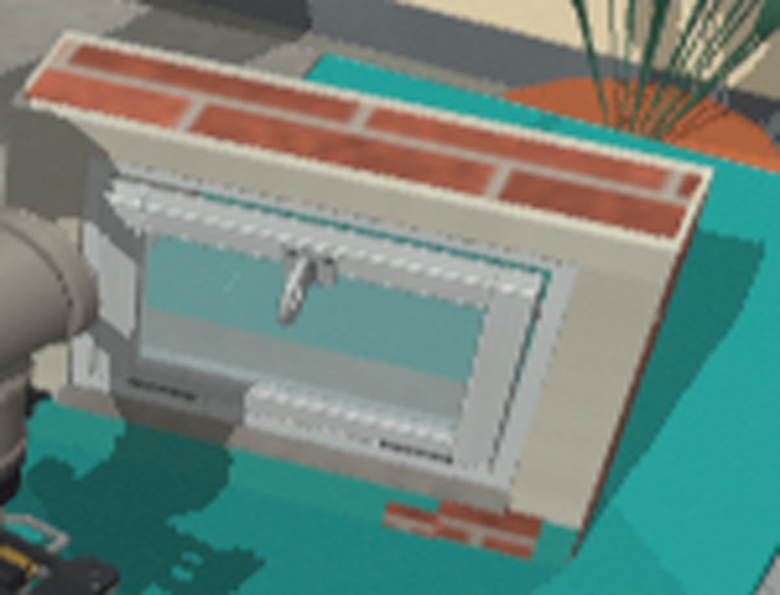

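View pics/side5.png

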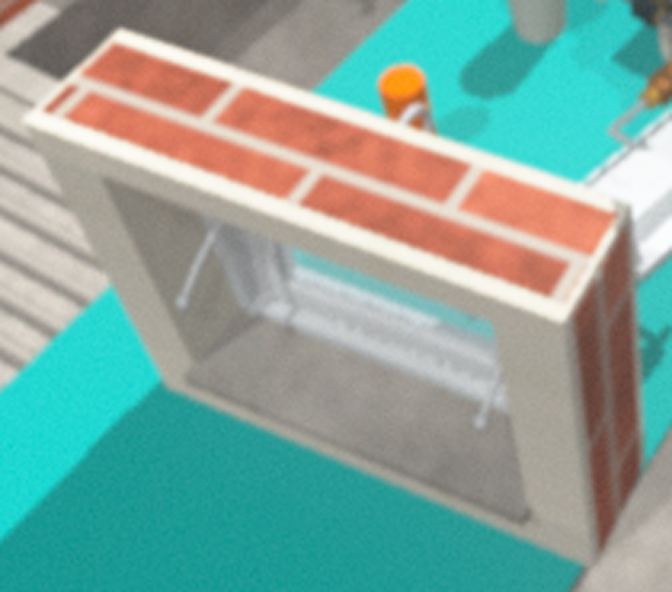

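```bash
sed -i 's/^obs=.*/obs=[("scene",(0,-W,H),(415.8,137.2)),("scene",(D,-W,H),(421.5,120)),("scene",(0,-W,0),(395.2,211.3)),("scene",(0,W,H),(289.8,103.5)),("scene",(D,W,H),(298.1,87.8)),/; s/^("side".*/("side",(0,-W,H),(97.5,199.4)),("side",(0,W,H),(256.3,254.7)),("side",(D,-W,H),(68.8,227.5)),("side",(D,W,H),(236.6,290.6)),("side",(D,W,0),(245,366.6)),("side",(D,-W,0),(111.6,309.7))]/; s/proj(P,\*C\["scene"\]))/proj(P,*C["scene"]),proj(P,*C["side"]))/' fit.py; python3 fit.py
```

```text
[0.57006993 0.26270368 1.66937412] [[-0.5  1.2]
 [ 0.9 -1.1]
 [-1.4  1.8]
 [-3.   0. ]
 [-0.2 -1.5]
 [-0.5 -0.7]
 [ 1.1 -1.4]
 [-2.4 -0.2]
 [-0.9 -0.1]
 [ 0.   0.7]
 [ 0.2  0.7]]
0 [0.57257959 0.23732748 0.28      ] [[344.04676642 142.25184014]] [[183.43374534 236.91940147]]
0.06 [0.57372304 0.22576558 0.2771606 ] [[342.83450706 145.17099234]] [[186.20776076 234.35628677]]
0.12 [0.57484768 0.21439393 0.27362963] [[341.6094544 148.2300413]] [[188.9295917  232.08385271]]
deo [0.75 0.05 0.  ]
cup [ 0.75  -0.177  0.   ]
caddy [ 0.603 -0.463  0.   ]
caddyTop [ 0.631 -0.337  0.17 ]
```

```bash
python3 -m crank '{"claw":[0,0,0,0,0,0,0,0],"delta_pos":[[0.3,0.3,-0.6],[1.2,0.9,-1.6],[2.2,1.7,-2.8],[3.2,2.5,-4.0],[4.2,3.3,-5.0],[5.2,4.0,-5.2],[5.9,4.46,-5.2],[6.2,4.46,-5.2]],"roll":[-0.3,-0.7,-1.1,-1.5,-1.9,-2.3,-2.6,-2.82]}' 60
python3 - <<'E'
from h import *
im,K,R,t,s=cam("wrist"); cv2.imwrite("pics/wrist6.png",im); print(s["tool_pos"],s["tool_rot"],s["opening"],s["contact_force"])
np.savez("w6.npz",K=K,R=R,t=t,p=s["tool_pos"],r=s["tool_rot"])
print(proj([.5745,.215,.274],K,R,t))
E
```

```text
time: 4.23
tool_pos: [0.6342, 0.0549, 0.2613]
tool_rot: [-3.141, -0.001, 1.673]
contact_force: [-1.6, 0.1, -2.4]
opening: 0.0234
[0.63421866 0.054889   0.26133687] [-3.14103559e+00 -7.19967691e-04  1.67278230e+00] 0.023448070381759258 [-1.59177653  0.06952855 -2.4281339 ]
[[ 137.5159888  -179.52435991]]
```

View pics/wrist6.png

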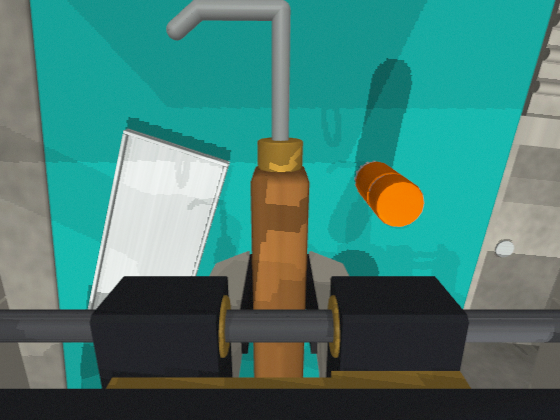

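```bash
python3 -m crank '{"claw":[0,0,0,0,0,0,0,0],"delta_pos":[[0,0.4,0],[0.4,0.7,0],[0.9,0.7,0],[1.4,0.7,0],[1.8,0.7,0],[2.1,0.7,0],[2.1,0.7,0],[2.1,0.7,0]],"roll":[0,0,0,0,0,0,0,0]}' 60
python3 - <<'E'
from h import *
im,K,R,t,s=cam("wrist"); cv2.imwrite("pics/wrist7.png",im); print(s["tool_pos"],s["tool_rot"],s["opening"],s["contact_force"])
print(proj([.5745,.215,.274],K,R,t))
T=Ro.from_euler('xyz',s["tool_rot"]).as_matrix()
print("hook",s["tool_pos"]+T@[.112,-.0165,-.006])
for n in ["scene","side"]:
    im,K,R,t,_=cam(n)
    x,y=(285,80) if n=="scene" else (150,190)
    cv2.imwrite(f"pics/{n}7.png",cv2.resize(im[y:y+120,x:x+150],None,fx=4.9,fy=4.9,interpolation=cv2.INTER_CUBIC))
E
```

```text
time: 4.95
tool_pos: [0.6443, 0.1071, 0.2632]
tool_rot: [3.141, 0.0, 1.67]
contact_force: [-0.2, 0.3, -1.2]
opening: 0.0236
[0.64433132 0.10712662 0.26321068] [3.14138988e+00 3.64375829e-04 1.67023219e+00] 0.02363850033005957 [-0.214106    0.27017085 -1.22503938]
[[113.08362787   3.96026319]]
hook [0.61679293 0.21693743 0.26916652]
```

View pics/wrist7.png

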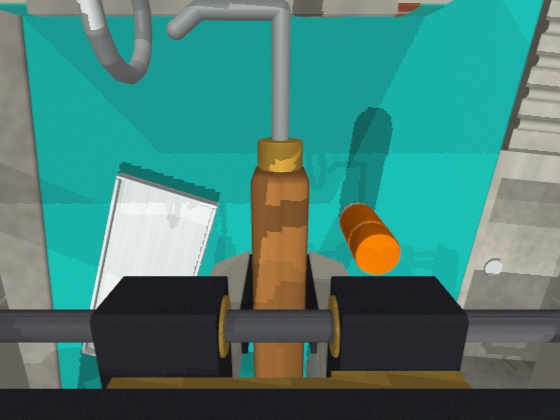

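View pics/scene7.png

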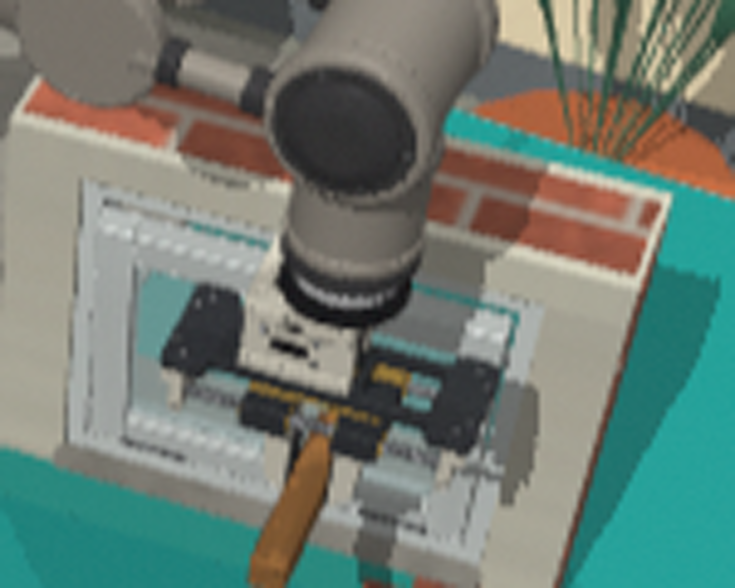

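View pics/side7.png

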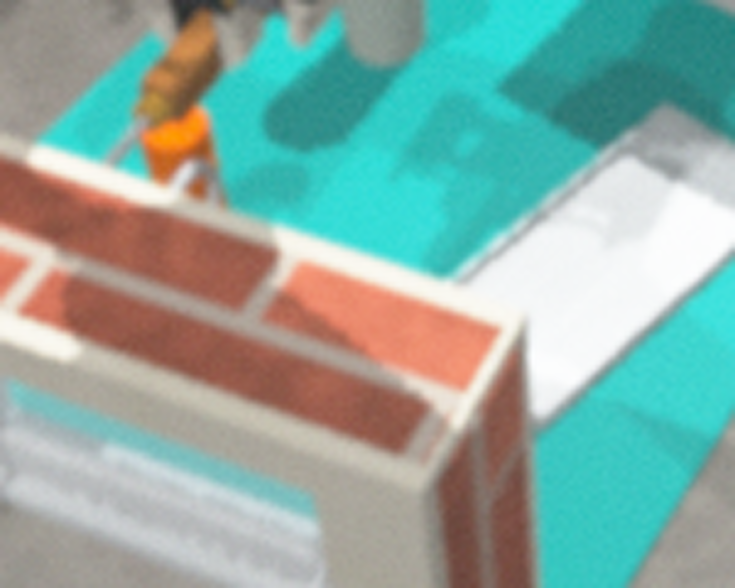

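```bash
cat > ov.py <<'E'
from h import *
import sys
def ringpts(c,yaw,th,r,dy=0):
    a=np.linspace(0,2*np.pi,60);X=r*np.cos(a);Z=r*np.sin(a)
    x=X*np.cos(th)-Z*np.sin(th);z=X*np.sin(th)+Z*np.cos(th)
    xh=np.array([np.cos(yaw),np.sin(yaw),0]);yh=np.array([-np.sin(yaw),np.cos(yaw),0])
    return np.array(c)+np.outer(x,xh)+dy*yh+np.outer(z,[0,0,1])
if __name__=="__main__":
    out=sys.argv[1];c=[float(v) for v in sys.argv[2:5]]
    im,K,R,t,s=cam("wrist"); im=im.copy()
    T=Ro.from_euler('xyz',s["tool_rot"]).as_matrix()
    hook=s["tool_pos"]+T@[.112,-.0165,-.006]
    print(s["time"],s["tool_pos"],s["tool_rot"],"hook",hook,"F",s["contact_force"])
    for dy in (0,):
        cv2.polylines(im,[proj(ringpts(c,1.669,float(sys.argv[5]),.0235,dy),K,R,t).astype(int)],True,(0,0,255),1)
    cv2.circle(im,tuple(proj(hook,K,R,t)[0].astype(int)),3,(255,0,255),-1)
    cv2.imwrite(out,im)
E
python3 ov.py pics/ov7.png .5745 .215 .274 .115
```

```text
5.1 [0.64467386 0.10614473 0.26313954] [3.14135694e+00 3.20385589e-04 1.66872676e+00] hook [0.61730063 0.2159966  0.26909977] F [ 0.03830819  1.70965259 -1.10286868]
```

View pics/ov7.png

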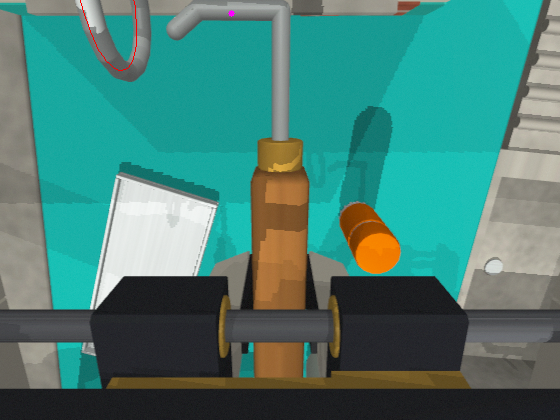

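```bash
python3 -m crank '{"claw":[0,0,0,0,0,0,0,0],"delta_pos":[[0.1,0,-0.1],[0.2,0,-0.2],[0.2,-0.2,-0.2],[0.2,-0.4,-0.2],[0.2,-0.6,-0.2],[0.2,-0.8,-0.2],[0.2,-0.8,-0.2],[0.2,-0.8,-0.2]],"roll":[0,0,0,0,0,0,0,0]}' 60
python3 ov.py pics/ov8.png .576 .2135 .274 .115
```

```text
time: 5.82
tool_pos: [0.624, 0.1096, 0.2683]
tool_rot: [3.141, 0.0, 1.669]
contact_force: [-0.3, -0.5, -1.1]
opening: 0.0235
5.8167 [0.62400562 0.10961475 0.2683354 ] [3.14113516e+00 3.54279867e-05 1.66912076e+00] hook [0.59658796 0.219454   0.27432388] F [-0.28984117 -0.4932931  -1.09217865]
```

View pics/ov8.png

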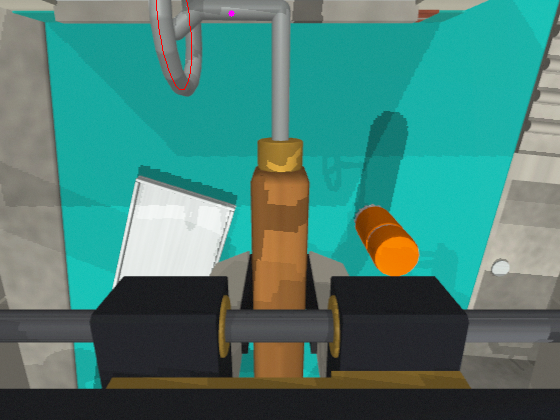

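```bash
python3 -m crank '{"claw":[0,0,0,0,0,0,0,0],"delta_pos":[[0,-0.15,0],[0,-0.3,0],[0,-0.45,0],[0,-0.6,0],[0,-0.75,0],[0,-0.85,0],[0,-0.85,0],[0,-0.85,0]],"roll":[0,0,0,0,0,0,0,0]}' 60
python3 ov.py pics/ov9.png .576 .2135 .274 .115
```

```text
time: 6.53
tool_pos: [0.6031, 0.1076, 0.2682]
tool_rot: [3.141, 0.0, 1.669]
contact_force: [-0.2, -0.5, -1.1]
opening: 0.0235
6.5333 [0.60310706 0.10759837 0.26818176] [3.14113523e+00 5.00323659e-05 1.66924351e+00] hook [0.57567591 0.21743434 0.27416861] F [-0.15354764 -0.5442896  -1.10997512]
```

View pics/ov9.png

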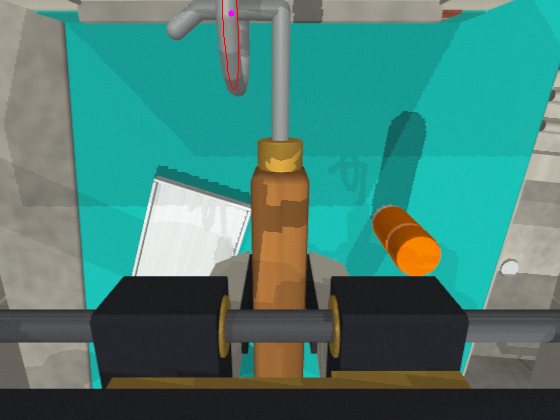

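```bash
python3 -m crank '{"claw":[0,0,0,0,0,0,0,0],"delta_pos":[[-0.2,0,0.06],[-0.4,0,0.11],[-0.6,0,0.17],[-0.78,0,0.22],[-0.93,0,0.29],[-1.09,0,0.36],[-1.24,0,0.43],[-1.4,0,0.51]],"roll":[0,0,0,0,0,0,0,0]}' 60
python3 ov.py pics/ov10.png .5765 .197 .268 .2
```

```text
time: 7.25
tool_pos: [0.6066, 0.0727, 0.255]
tool_rot: [-3.142, -0.0, 1.669]
contact_force: [-0.7, 2.9, -2.0]
opening: 0.0237
7.25 [0.60656234 0.07268076 0.25498582] [-3.14155687e+00 -4.12909811e-04  1.66936795e+00] hook [0.57912074 0.18251083 0.26103265] F [-0.6987605   2.88701932 -1.96100737]
```

View pics/ov10.png

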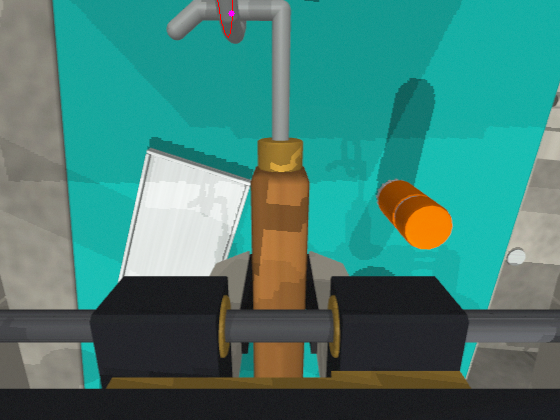

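```bash
python3 -m crank '{"claw":[0,0,0,0,0,0,0,0],"delta_pos":[[-0.17,0,0.1],[-0.34,0,0.2],[-0.51,0,0.31],[-0.68,0,0.42],[-0.84,0,0.54],[-1.0,0,0.65],[-1.16,0,0.77],[-1.32,0,0.89]],"roll":[0,0,0,0,0,0,0,0]}' 60
python3 -m crank '{"claw":[0,0,0,0,0,0,0,0],"delta_pos":[[-0.15,0,0.13],[-0.3,0,0.27],[-0.45,0,0.41],[-0.59,0,0.55],[-0.73,0,0.7],[-0.86,0,0.84],[-1.0,0,0.99],[-1.12,0,1.14]],"roll":[0,0,0,0,0,0,0,0]}' 60
python3 ov.py pics/ov11.png .59 .12 .225 .6
python3 - <<'E'
from h import *
im=cam("side")[0]; cv2.imwrite("pics/side11.png",im)
im=cam("scene")[0]; cv2.imwrite("pics/scene11.png",cv2.resize(im[80:280,270:470],None,fx=3,fy=3))
E
```

```text
time: 7.97
tool_pos: [0.6098, 0.0395, 0.2327]
tool_rot: [3.142, 0.0, 1.669]
contact_force: [-0.3, 2.4, -1.2]
opening: 0.0233
time: 8.63
tool_pos: [0.6126, 0.0116, 0.2041]
tool_rot: [3.141, 0.0, 1.669]
contact_force: [0.7, 2.2, -2.2]
opening: 0.0234
8.6333 [0.61264549 0.01160308 0.20414843] [3.14145152e+00 2.12106705e-04 1.66920986e+00] hook [0.58521983 0.12144112 0.21012234] F [ 0.71314657  2.2104734  -2.1513235 ]
```

View pics/ov11.png

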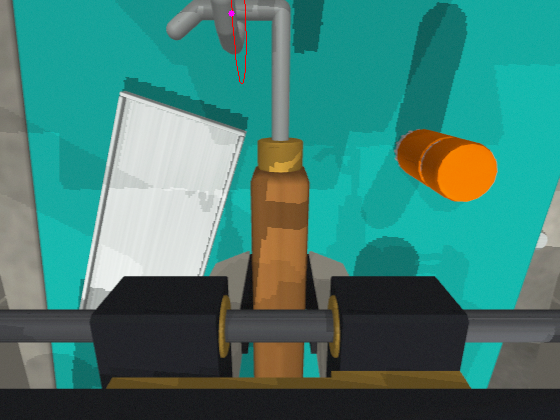

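View pics/scene11.png

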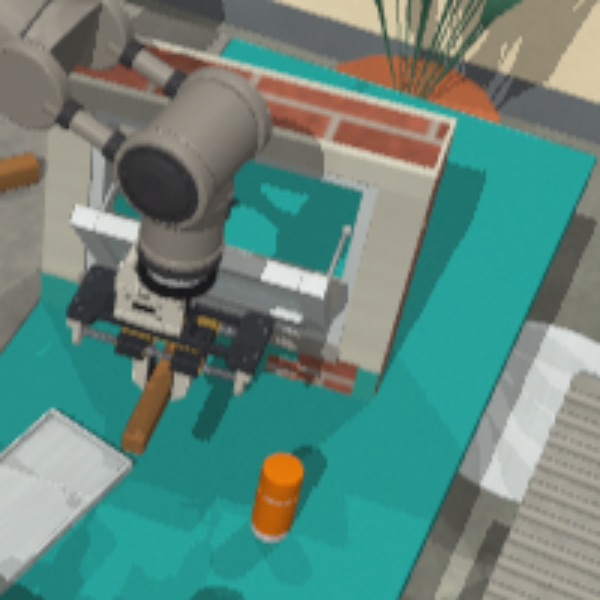

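```bash
python3 -m crank '{"claw":[0,0,0,0,0,0,0,0],"delta_pos":[[-0.12,0,0.16],[-0.24,0,0.32],[-0.36,0,0.48],[-0.48,0,0.65],[-0.57,0,0.8],[-0.66,0,0.96],[-0.74,0,1.1],[-0.82,0,1.23]],"roll":[0,0,0,0,0,0,0,0]}' 60
python3 -m crank '{"claw":[0,0,0,0,0,0,0,0],"delta_pos":[[-0.02,0,0.04],[-0.04,0,0.08],[-0.06,0,0.11],[-0.08,0,0.15],[-0.1,0,0.19],[-0.12,0,0.23],[-0.14,0,0.27],[-0.14,0,0.27]],"roll":[0,0,0,0,0,0,0,0]}' 60
python3 -m crank '{"claw":[0,0,0,0,0,0,0,0],"delta_pos":[[-0.02,0,0.03],[-0.03,0,0.06],[-0.05,0,0.09],[-0.06,0,0.12],[-0.08,0,0.16],[-0.08,0,0.16],[-0.08,0,0.16],[-0.08,0,0.16]],"roll":[0,0,0,0,0,0,0,0]}' 60
```

```text
time: 9.45
tool_pos: [0.6146, -0.0085, 0.1733]
tool_rot: [-3.141, -0.0, 1.669]
contact_force: [0.9, 1.2, -2.3]
opening: 0.0237
time: 10.12
tool_pos: [0.6149, -0.0105, 0.1675]
tool_rot: [3.141, -0.002, 1.669]
contact_force: [-0.7, 6.5, 4.0]
opening: 0.0233
time: 10.78
tool_pos: [0.615, -0.0111, 0.1636]
tool_rot: [3.141, -0.004, 1.67]
contact_force: [-2.2, 10.7, 4.2]
opening: 0.0236
```

```bash
python3 - <<'E'
from h import *
im=cam("side")[0]; cv2.imwrite("pics/side12.png",cv2.resize(im[190:375,60:300],None,fx=3.2,fy=3.2))
im=cam("scene")[0]; cv2.imwrite("pics/scene12.png",cv2.resize(im[80:280,270:470],None,fx=3,fy=3))
E
python3 ov.py pics/ov12.png .585 .1095 .191 .8

```

```text
10.8833 [ 0.6150242  -0.01107642  0.16358373] [ 3.14080766 -0.00421991  1.66968745] hook [0.58754497 0.09872073 0.17004335] F [-1.95944079 10.75398803  4.2468435 ]
```

View pics/ov12.png

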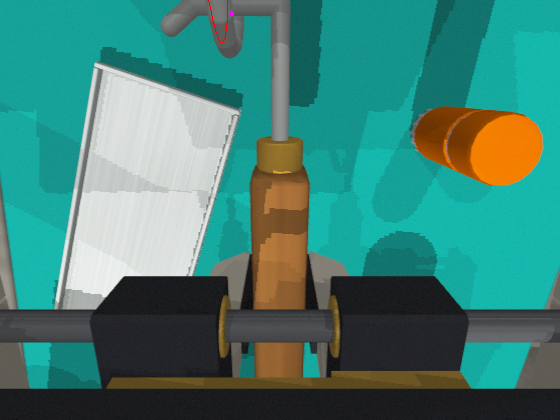

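View pics/scene12.png

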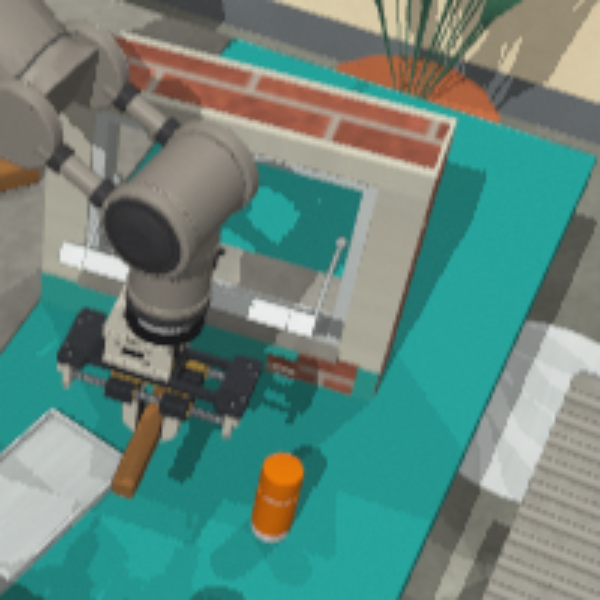

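```bash
cat > th.py <<'E'
from h import *
from fit import w,r
im,K,R,t,s=cam("scene"); big=cv2.resize(im[80:280,270:470],None,fx=4*.95,fy=4*.75*.95*1.0,interpolation=cv2.INTER_CUBIC)
for th,c in [(.7,(255,0,0)),(.8,(0,0,255))]:
  P=[]
  for X,Y in [(-.011,-.14),(.011,-.14),(.011,.14),(-.011,.14)]:
    Z=.215
    P.append(w(r.x,(.016+X*np.cos(th)-Z*np.sin(th),Y,.085+Z*np.cos(th)+X*np.sin(th))))
  p=proj(P,K,R,t); q=((p-[270,80])*[3.8,2.85]).astype(int)
  cv2.polylines(big,[q],True,c,1)
import sys
cv2.imwrite(sys.argv[1],big)
E
python3 th.py pics/th12.png >/dev/null
```

```text
(no output)
```

View pics/th12.png

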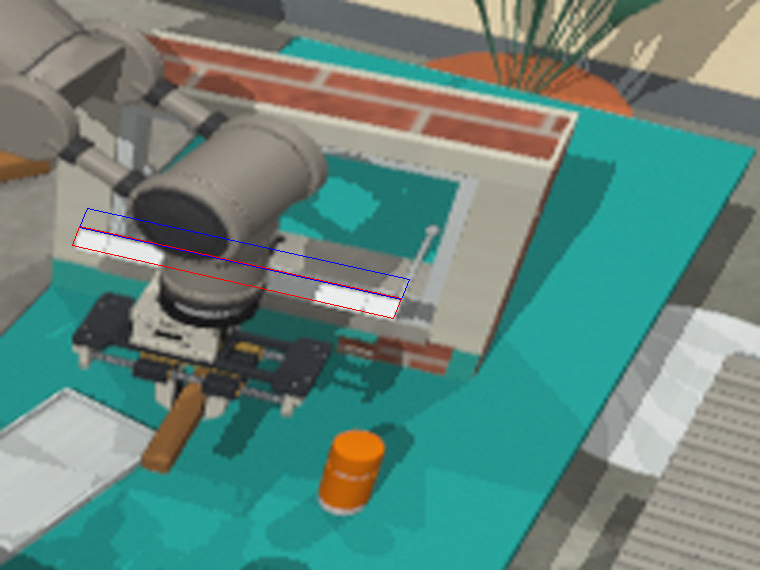

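```bash
python3 -m crank '{"claw":[0,0,0,0,0,0,0,0],"delta_pos":[[0.08,0,-0.1],[0.16,0,-0.2],[0.24,0,-0.3],[0.32,0,-0.4],[0.4,0,-0.5],[0.48,0,-0.58],[0.48,0,-0.58],[0.48,0,-0.58]],"roll":[0,0,0,0,0,0,0,0]}' 60
python3 ov.py pics/ov13.png .585 .1095 .191 .8
python3 - <<'E'
from h import *
im=cam("side")[0]; cv2.imwrite("pics/side13.png",cv2.resize(im[150:300,130:280],None,fx=4,fy=4))
E
```

```text
time: 11.75
tool_pos: [0.614, -0.0019, 0.1776]
tool_rot: [3.141, 0.0, 1.669]
contact_force: [-0.3, 0.4, -1.1]
opening: 0.0235
11.75 [ 0.6139913  -0.00189091  0.17757557] [3.14134752e+00 2.45767309e-04 1.66936699e+00] hook [0.58654774 0.10794296 0.183544  ] F [-0.26391735  0.42236116 -1.08379811]
```

View pics/ov13.png

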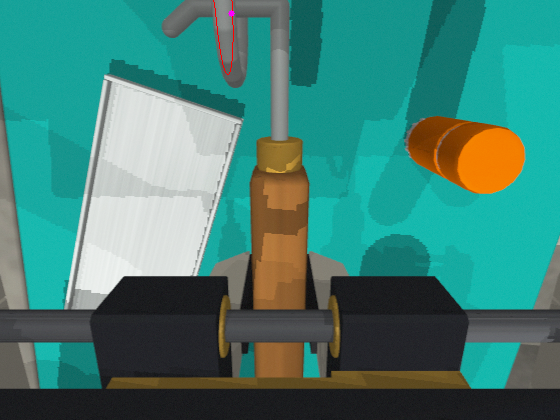

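View pics/side13.png

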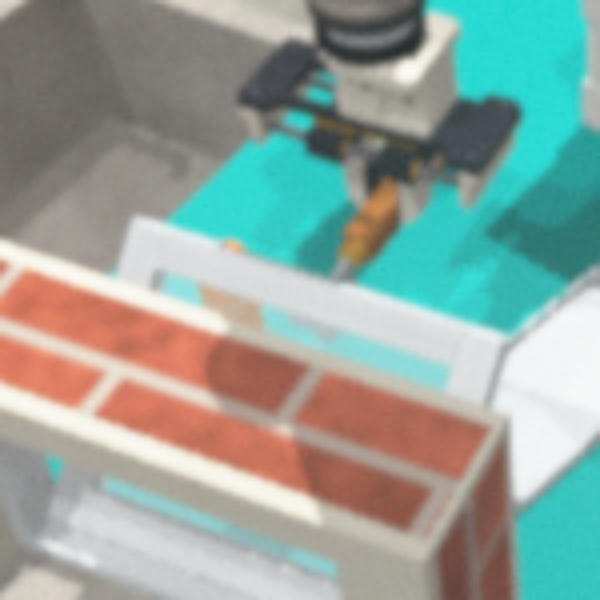

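```bash
python3 -m crank '{"claw":[0,0,0,0,0,0,0,0],"delta_pos":[[0.12,0,0],[0.12,0.1,0],[0.12,0.2,0],[0.12,0.3,0],[0.12,0.4,0],[0.12,0.5,0],[0.12,0.6,0],[0.12,0.6,0]],"roll":[0,0,0,0,0,0,0,0]}' 60
python3 ov.py pics/ov14.png .585 .1095 .191 .8
```

```text
time: 12.52
tool_pos: [0.6291, 0.0026, 0.1774]
tool_rot: [3.141, 0.0, 1.669]
contact_force: [0.4, 0.1, -1.6]
opening: 0.0233
12.5167 [0.62907826 0.00259402 0.17736198] [3.14130675e+00 3.99705297e-05 1.66921540e+00] hook [0.60165123 0.1124308  0.18335279] F [ 0.43060599  0.12010549 -1.57621173]
```

View pics/ov14.png

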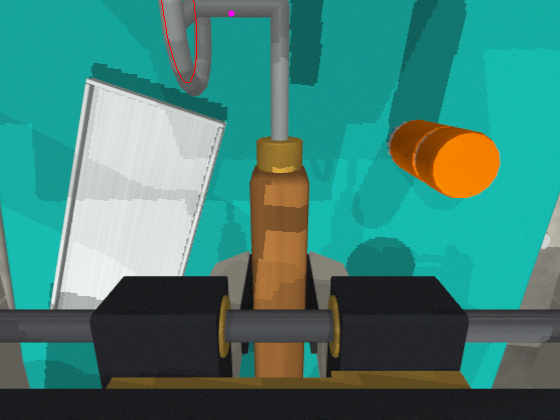

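```bash
python3 -m crank '{"claw":[0,0,0,0,0,0,0,0],"delta_pos":[[0,0.12,0],[0,0.24,0],[0,0.36,0],[0,0.48,0],[0,0.65,0],[0,0.85,0],[0,1.05,0],[0,1.2,0]],"roll":[0,0,0,0,0,0,0,0]}' 60
python3 ov.py pics/ov15.png .585 .1095 .191 .8; python3 th.py pics/th15.png >/dev/null
```

```text
time: 13.23
tool_pos: [0.6591, 0.0056, 0.1774]
tool_rot: [3.141, 0.0, 1.669]
contact_force: [-0.3, -0.8, -2.5]
opening: 0.0235
13.2333 [0.65912217 0.00559443 0.17742336] [3.14132397e+00 2.03794002e-06 1.66924389e+00] hook [0.63169213 0.11543021 0.18341869] F [-0.27471805 -0.75475784 -2.47502146]
```

View pics/ov15.png

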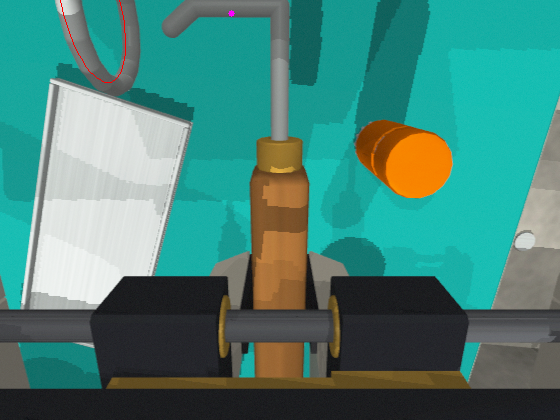

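View pics/th15.png

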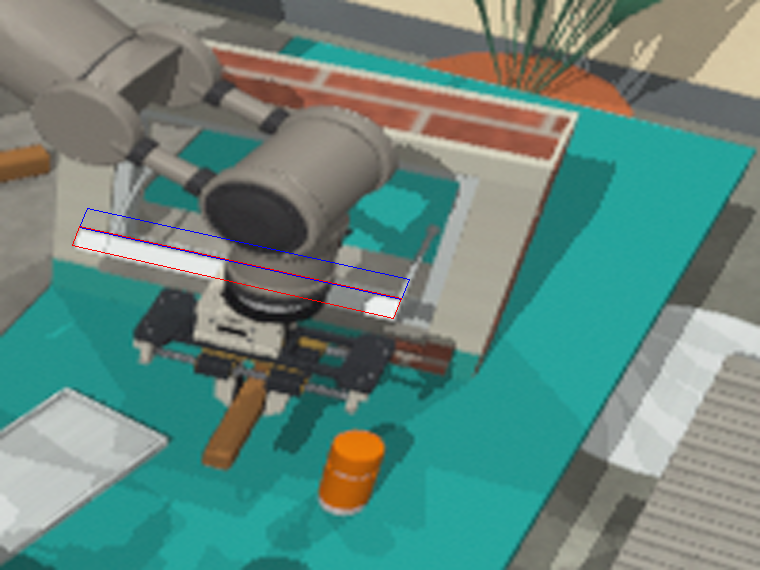

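```bash
python3 -m crank '{"claw":[0,0,0,0,0,0,0,0],"delta_pos":[[-0.2,0,0],[-0.6,0,0],[-1.0,0,0],[-1.4,0,0],[-1.8,0,0],[-2.2,0,0],[-2.4,0,0],[-2.4,0,0]],"roll":[0,0,0,0,0,0,0,0]}' 60
python3 -m crank '{"claw":[0,0,0,0,0,0,0,0],"delta_pos":[[0,-0.7,0.3],[0,-1.6,0.7],[-0.1,-2.6,1.2],[-0.1,-3.7,1.7],[-0.2,-4.8,2.2],[-0.27,-5.8,2.7],[-0.27,-6.6,3.0],[-0.27,-6.88,3.0]],"roll":[0.2,0.5,0.9,1.3,1.7,2.1,2.5,2.82]}' 60
python3 -m crank '{"claw":[0,0,0,0,0,0,0,0],"delta_pos":[[0,0,0],[0,0,0],[0,0,0],[0,0,0],[0,0,0],[0,0,0],[0,0,0],[0,0,0]],"roll":[0,0,0,0,0,0,0,0]}' 60
python3 - <<'E'
from h import *
im,K,R,t,s=cam("wrist"); cv2.imwrite("pics/wrist16.png",im); print(s["tool_pos"],s["tool_rot"])
im=cam("side")[0]; cv2.imwrite("pics/side16.png",cv2.resize(im[150:300,180:330],None,fx=4,fy=4,interpolation=cv2.INTER_CUBIC))
E
```

```text
time: 14.1
tool_pos: [0.6644, -0.056, 0.1774]
tool_rot: [3.142, 0.0, 1.667]
contact_force: [-0.4, -0.9, -2.4]
opening: 0.0235
time: 14.77
tool_pos: [0.4899, -0.0771, 0.101]
tool_rot: [-3.136, -0.001, 1.372]
contact_force: [0.0, -0.3, -2.5]
opening: 0.0236
time: 15.43
tool_pos: [0.494, -0.0777, 0.1024]
tool_rot: [-3.142, -0.0, 1.374]
contact_force: [1.0, -1.0, -1.4]
opening: 0.0236
[ 0.49395457 -0.07772759  0.10241089] [-3.14158881e+00 -2.85120042e-05  1.37417032e+00]
```

View pics/wrist16.png

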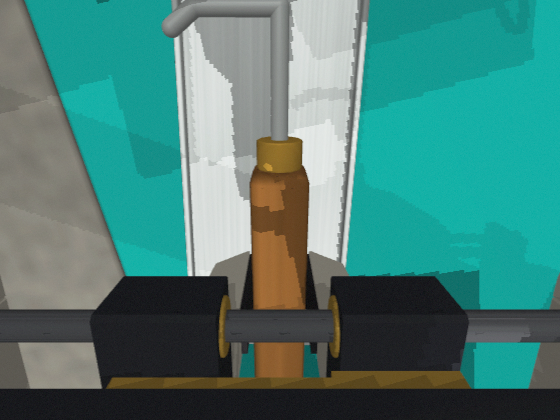

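View pics/side16.png

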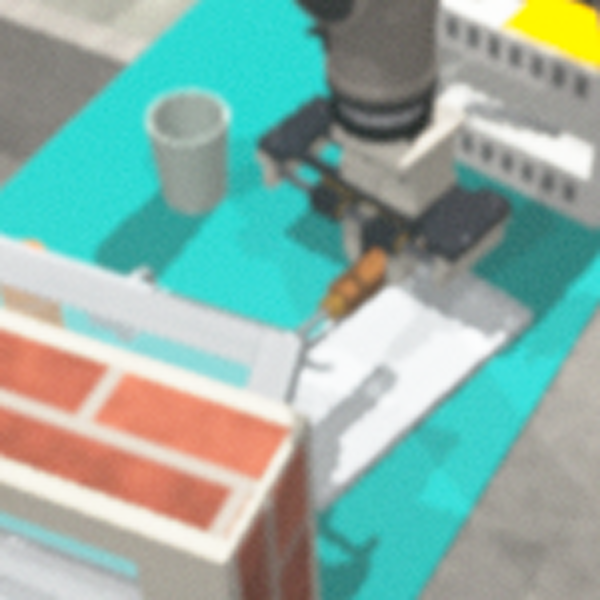

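```bash
python3 -m crank '{"claw":[0,0,0,0,0,0,0,0],"delta_pos":[[0,0,0.5],[0,0,1.2],[0,0,1.9],[0,0,2.5],[0,0,2.9],[0,0,3.1],[0,0,3.2],[0,0,3.28]],"roll":[0,0,0,0,0,0,0,0]}' 40
python3 -m crank '{"claw":[0,0,0,0,0,0,0,0],"delta_pos":[[0,0,0.04],[0,0,0.08],[0,0,0.12],[0,0,0.16],[0,0,0.16],[0,0,0.16],[0,0,0.16],[0,0,0.16]],"roll":[0,0,0,0,0,0,0,0]}' 20
```

```text
time: 16.2
tool_pos: [0.4942, -0.0779, 0.0206]
tool_rot: [3.141, 0.0, 1.374]
contact_force: [0.5, 0.4, -0.9]
opening: 0.0237
time: 16.87
tool_pos: [0.4939, -0.0778, 0.0166]
tool_rot: [3.141, 0.0, 1.374]
contact_force: [-0.8, -0.2, -1.6]
opening: 0.0237
```

```bash
python3 -m crank '{"claw":[0,0,0,0,0,0,0,0],"delta_pos":[[0,0,0.03],[0,0,0.06],[0,0,0.09],[0,0,0.12],[0,0,0.12],[0,0,0.12],[0,0,0.12],[0,0,0.12]],"roll":[0,0,0,0,0,0,0,0]}' 10
python3 ov.py pics/ov17.png .585 .1095 .191 .8
```

```text
time: 17.53
tool_pos: [0.4938, -0.0778, 0.0135]
tool_rot: [3.142, -0.0, 1.374]
contact_force: [0.2, 0.4, -1.4]
opening: 0.0243
17.5333 [ 0.49383987 -0.07781277  0.01346643] [ 3.14153575e+00 -6.90191184e-06  1.37385350e+00] hook [0.49957377 0.03525081 0.01946626] F [ 0.16441849  0.4275571  -1.41238452]
```

View pics/ov17.png

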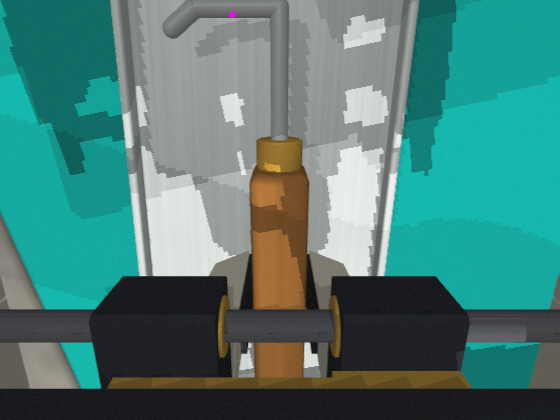

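```bash
python3 -m crank '{"claw":[0,0,0,0,0.1,0.3,0.5,0.55],"delta_pos":[[0,0,0.03],[0,0,0.06],[0,0,0.08],[0,0,0.08],[0,0,0.08],[0,0,0.08],[0,0,0.08],[0,0,0.08]],"roll":[0,0,0,0,0,0,0,0]}' 5
python3 ov.py pics/ov18.png .585 .1095 .191 .8
```

```text
time: 18.25
tool_pos: [0.494, -0.0778, 0.0116]
tool_rot: [3.141, 0.0, 1.374]
contact_force: [0.3, -0.6, -0.0]
opening: 0.0367
18.25 [ 0.49400168 -0.07783574  0.01162583] [3.14112390e+00 2.35604726e-05 1.37391234e+00] hook [0.49972653 0.03522885 0.01761545] F [ 0.27813763 -0.56819402 -0.03339904]
```

View pics/ov18.png

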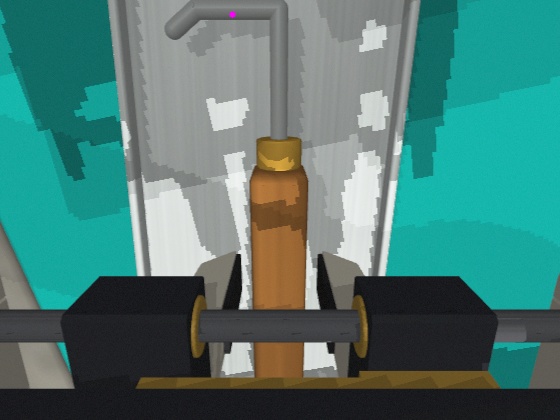

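Released and settled at the tray floor. Opening wider and raising.

```bash
python3 -m crank '{"claw":[0.55,0.55,0.55,0.55,0.55,0.55,0.55,0.55],"delta_pos":[[0,0,0],[0,0,0],[0,0,0],[0,0,-0.3],[0,0,-1],[0,0,-2],[0,0,-3],[0,0,-4]],"roll":[0,0,0,0,0,0,0,0]}'
python3 -m crank '{"claw":[0.55,0.55,0.55,0.55,0.55,0.55,0.55,0.55],"delta_pos":[[0,0,-1],[0,0,-2],[0,0,-3],[-0.5,0,-4],[-1,0,-4.4],[-1,0,-4.4],[-1,0,-4.4],[-1,0,-4.4]],"roll":[0,0,0,0,0,0,0,0]}'
python3 th.py pics/th19.png >/dev/null; python3 - <<'E'
from h import *
im,K,R,t,s=cam("wrist"); cv2.imwrite("pics/wrist19.png",im); print(s["tool_pos"],s["contact_force"])
im=cam("side")[0]; cv2.imwrite("pics/side19.png",im)
E
```

```text
time: 18.97
tool_pos: [0.4936, -0.0777, 0.113]
tool_rot: [-3.142, -0.0, 1.374]
contact_force: [0.9, 0.5, 0.2]
opening: 0.0503
time: 19.63
tool_pos: [0.4883, -0.1017, 0.2206]
tool_rot: [-3.14, -0.001, 1.374]
contact_force: [0.4, 0.8, -0.8]
opening: 0.0505
[ 0.48845385 -0.10158453  0.22035941] [-0.18264761 -0.45189645 -0.25244176]
```

View pics/wrist19.png

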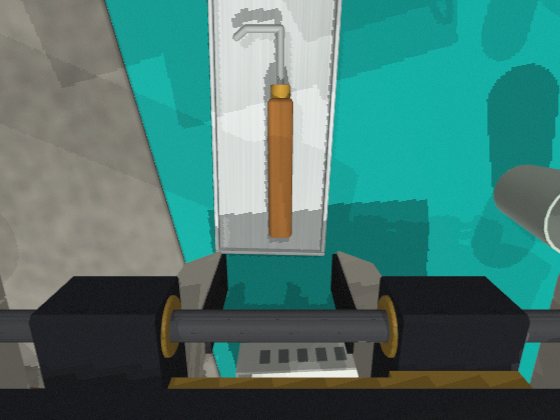

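View pics/th19.png

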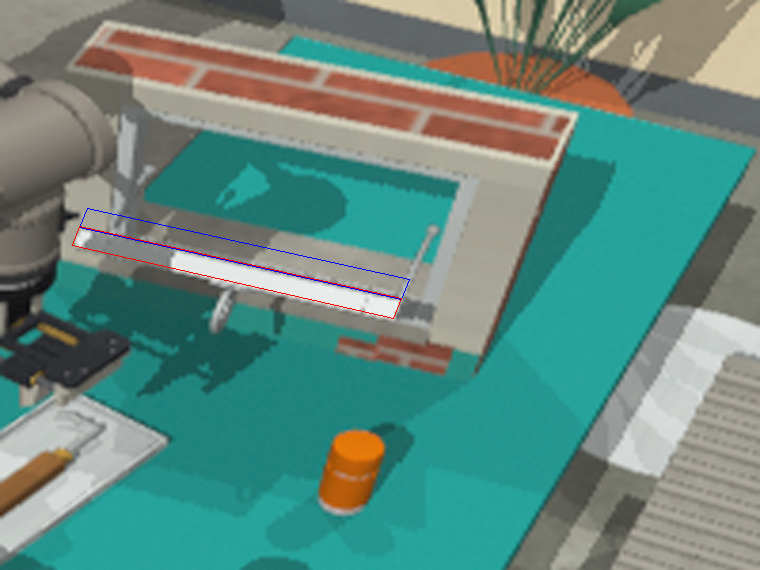

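View pics/side19.png

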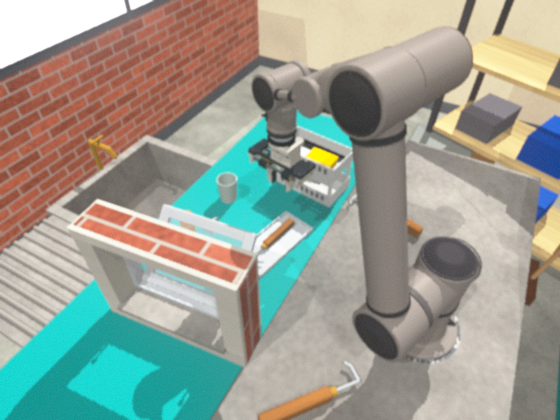

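The wrist picture shows the pole flat in the tray (handle at about (280,165), hook at (260,35)). The scene picture shows the sash top edge on the 0.80 rad outline, and the deodorant where it was. The robot touches nothing.

```bash
python3 - <<'E'
from cell import robot
print(robot.hand_in())
E
```

```text
the job is handed in; nothing more can be done
None
```

The job is handed in: the vent window is open to its stop, and the hook pole is unhooked and lying back in its tray. It took about 20 s of the 67 s allowed.

**What I did:**
- I took the short pole from its tray and put the hook through the ring from the side. I then drew the sash down along its arc.
- Resistance on the way was about 2–4 N. It rose to about 12 N in total once the sash met its stop.
- I slackened the hook, slid it out without any sign of contact, laid the pole back where it had been and raised the gripper clear.

**Last checks:**
- **Sash:** the camera shows its top edge on the outline computed for 0.80 rad. It stayed there after unhooking.
- **Pole:** it lies inside the tray along its length.
- **Forces:** about 0 at the end. The highest wrist force I saw was about 32 N, when the fingers closed on the handle against the tray floor.
- **Toiletries:** nothing came near them and they look as they were, by eye only; I did not measure their positions.

**What was less than perfect:** at the stop the pole tipped up slightly in the grip, by a few millimetres at the hook. It settled level when I released it.

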